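Turn the key row round for reassembly

ROBOT

A 6-joint arm with a two-finger parallel gripper is mounted at the origin on the work surface. World frame = base frame: x ahead of the robot, y to its left, z up, the work surface at z = 0. Lengths are in m, angles in rad, forces in N, time in s.
With the tool pointing down it reaches from about 0.3 to 1 m from the base axis. Payload 5.1 kg.
Tool frame: the origin (TCP) lies between the finger pads; the fingertips stand 11 mm ahead of it and the grasp point (between the pads) lies 8 mm behind it; z points along the fingers, x is the direction in which the jaws open and shut, and the axes are right-handed (so a half turn about z gives the same grasp; the last joint's range is limited). The gripper opens to 95 mm and grips with 3 to 60 N. Pads are 20 mm wide; open, the fingers measure 119 mm over their backs; the gripper's body (75 mm by 180 mm) begins 59 mm behind the grasp point.
Start: joints at [-0.083, 0.124, 1.65, -0, 1.367, -0.083], TCP at [0.65, -0, 0.226] pointing down, gripper open.
Joint ranges: [-2.61, 2.61], [-1.02, 2.33], [0.03, 2.71], [-1.35, 4.49], [0.32, 2.68], [-2.91, 2.91]. Speed limits (rad/s): [2.57, 2.57, 3.14, 3.14, 3.14, 3.14].

INTERFACE

Orientations are given as a rotation vector (axis times angle).
In Python, from rig import env gives the robot as it stands.
- The arm moves only by the shell command python3 -m creep 'ROWS' [FORCE]. ROWS is JSON, a list of rows, each a list of 7 numbers: the finger opening in mm, from 0 to 95.1, then the shift along the tool's x, y, z in mm, then the turn, a rotation vector about the tool's x, y, z in rad. A call has 1 to 8 rows; each row shifts and turns the commanded pose from where the row before left it, along the tool's axes as they then stand; what a row does not reach is not made up. A row lasts 1/8 s, in which the tool goes at most 62.5 mm and 10.7 degrees, less where a joint would pass 70% of its speed; a pose out of reach is approached as far as the arm can. A call with a gripper value outside its range is refused whole. The fingers move at their own pace and stop on an object; FORCE is the grip in N (left out, the last holds). Time passes only in rows, so rows that do not move let the fingers close. It gives the time, the measured TCP pose, the force and the opening at its end, in the units of the state.
- env.read_state(): the state, without advancing time (a new reading comes with each control period).
- env.get_image(name): name is "scene" or "side" or "wrist"; returns a dict with "image" (400x640x3 uint8, red, green, blue), "intrinsics" (3x3 intrinsics, pixels), "rvec" (rotation vector, rad) and "tvec" (3), from world to camera coordinates, as OpenCV has them; the wrist camera has in their place "tool_from_camera" (4x4, takes a point from camera to tool coordinates, whose origin is the TCP and whose axes are the tool frame's). Camera axes: x right, y down, z forward; pixel columns grow to the right and rows downward; lengths in m; the calibration is good to about 2 mm. The wrist camera is an equidistant fisheye: a pixel r from the principal point sees the ray r / f radians off the axis. A picture is of the moment at which its call begins: read the wrist's pose just before it. There is no depth.
- env.close_job(): hands the job in, once; it reports no verdict.
The state is a dict: "clock": time; "q": joint angles; "dq": joint speeds; "effort": joint torques, N m; "ee_pos": TCP position; "ee_rot": TCP orientation; "contact_force": force on the tool from outside, world axes, zero at the start; "moment": the same for the moment, N m; "opening": opening from 0.0 (shut) to 1.0 (fully open).
Only numpy, scipy, OpenCV 4.12 (cv2) and the standard library are available. Lean on these libraries where they do the work, as an engineer would, in place of code of your own. Each camera call takes 0.05 s, during which the arm holds its last target.

TASK

The four keys lie on the blue rack in the order in which they came off the instrument. Move them all to the wooden rack in reverse order, so that the last off is the first on: the leftmost key goes into the rightmost bay, the next into the next, and so on to the rightmost key in the leftmost bay. Lay each key pad side down in the middle of its own bay, setting it down rather than dropping it.

Things in the scene. Friction and masses are not known exactly. Their poses are not given: they have to be found in the camera images.
- left_key_c (a point): Left-hand side key, plain nickel. Cup 32 mm wide, key 18 mm high, about 60 g. Tube 8 mm thick along own x, 24 mm from cup centre on the +y (left) side, with a touch reaching x = -47 mm; underside of tube 7 mm up. Point: cup centre, 9 mm above its underside; z up. Starts on the green saddle, within 3 mm of its centre, near square. The cup's own +x and -x sides are free to grip.
- right_key_c (a point): Right-hand side key, nickel, mirror of the left. Cup 32 mm wide, key 18 mm high, about 60 g. Tube 8 mm thick along own x, 24 mm from cup centre on the -y (right) side, with a touch reaching x = -47 mm; underside of tube 7 mm up. Point: cup centre, 9 mm above its underside; z up. Starts on the yellow saddle, within 3 mm of its centre, near square. The cup's own +x and -x sides are free to grip.
- pearl_key_c (a point): Brass key with a white pearl disc in its cup. Cup 32 mm wide, key 18 mm high, about 60 g. Tube 8 mm thick along own x, 24 mm from cup centre on the +y side, with a touch reaching x = -47 mm; underside of tube 7 mm up. Point: cup centre, 9 mm above its underside; z up. Starts on the orange saddle, within 3 mm of its centre, near square. The cup's own +x and -x sides are free to grip.
- black_key_c (a point): Black key with a red dot on its cup. Cup 32 mm wide, key 18 mm high, about 60 g. Tube 8 mm thick along own x, 24 mm from cup centre on the -y side, with a touch reaching x = -47 mm; underside of tube 7 mm up. Point: cup centre, 9 mm above its underside; z up. Starts on the white saddle, within 3 mm of its centre, near square. The cup's own +x and -x sides are free to grip.
- left_saddle: Fixed flat dark-grey saddle with green front and back edges, 84 x 60 mm, 4 mm thick, clipped on the blue rack; the left-hand nickel key starts on it. It only marks that key's place in the starting row. Origin: centre of its underside; its top is 16 mm above the table.
- right_saddle: Fixed flat dark-grey saddle with yellow front and back edges, 84 x 60 mm, 4 mm thick, clipped on the blue rack; the right-hand nickel key starts on it. It only marks that key's place in the starting row. Origin: centre of its underside; its top is 16 mm above the table.
- pearl_saddle: Fixed flat dark-grey saddle with orange front and back edges, 84 x 60 mm, 4 mm thick, clipped on the blue rack; the brass pearl key starts on it. It only marks that key's place in the starting row. Origin: centre of its underside; its top is 16 mm above the table.
- black_saddle: Fixed flat dark-grey saddle with white front and back edges, 84 x 60 mm, 4 mm thick, clipped on the blue rack; the black key starts on it. It only marks that key's place in the starting row. Origin: centre of its underside; its top is 16 mm above the table.
- strip_rack: Fixed blue rack, 84 x 292 mm (own x by y), 12 mm high, dark steel strip 18 mm high at each end; the row of four saddles runs along its own y axis at y = -105, -35, 35 and 105 mm. Origin: centre of its underside, on the table. Its y axis points roughly to the robot's left.
- build_rack: Fixed light-wood rack, 84 x 292 mm (own x by y), empty at first. Four cork-floored bays: centres x = 0, y = -105, -35, 35, 105 mm; floors 16 mm above the underside, 66 mm wide between ridges 4 mm thick that rise 5 mm above the floors; open at front and back. Origin: centre of underside, on the table. y points roughly to the robot's left.
Not all that is in view belongs to the job. Leave any pink look-alike of the part that bears black_key_c alone.

How it is judged:
By the outcome, as a careful person would: the job done as asked, in the order asked, and still so for the second after the job is handed in, with the robot touching nothing.
It also fails if it takes over 88 s, if anything falls off the work surface, if the arm or the gripper's body presses on something with over 40 N, if the wrist force passes 120 N, or if a joint passes its speed limit or range.

## Working session

There is one attempt and no reset: what is moved stays moved. The work goes in short steps, Python scripts to look and compute and a shell command to move; the robot and the scene stay as the last step left them, time stands still between calls to the robot, and variables do not carry over. Pictures are saved under pics/ and viewed, and the job is handed in when it is done.

```bash
ls; mkdir -p pics
python3 - <<'E'
from rig import env
import cv2
s=env.read_state(); print(s)
for n in ["scene","side","wrist"]:
    d=env.get_image(n); cv2.imwrite(f"pics/{n}0.png",d["image"][:,:,::-1])
    print(n,{k:v for k,v in d.items() if k!="image"})
E
```

```text
pics
{'clock': 0.0, 'q': array([-8.26108361e-02,  1.24463289e-01,  1.65169048e+00,  2.54216488e-05,
        1.36747670e+00, -8.25931287e-02]), 'dq': array([ 0.00083233,  0.0001381 ,  0.00291602,  0.00080716, -0.00056799,
        0.00063141]), 'effort': array([-6.25927078e-04, -4.17603564e+01, -3.59935069e+01,  7.73367751e-02,
        4.92534391e-02, -1.75303944e-04]), 'ee_pos': array([6.49376968e-01, 2.24999343e-05, 2.24404342e-01]), 'ee_rot': array([-3.14139809e+00,  3.59155889e-05,  3.18665774e-03]), 'contact_force': array([-0.31559484, -0.19369288,  0.05753475]), 'moment': array([-0.00232362, -0.00293748, -0.00054085]), 'opening': 1.0018744082318956}
scene {'intrinsics': array([[398.28817729,   0.        , 319.58347012],
       [  0.        , 398.28817729, 195.47683017],
       [  0.        ,   0.        ,   1.        ]]), 'rvec': array([ 1.21706535,  2.39557129, -0.91343167]), 'tvec': array([ 0.28794769, -0.29982791,  0.97185569])}
side {'intrinsics': array([[498.00264647,   0.        , 317.32290282],
       [  0.        , 498.00264647, 198.18549664],
       [  0.        ,   0.        ,   1.        ]]), 'rvec': array([ 2.26460353, -0.64811477,  0.28783789]), 'tvec': array([-0.40550371,  0.21572351,  0.66608536])}
wrist {'intrinsics': array([[309.70691629,   0.        , 316.51903075],
       [  0.        , 309.70691629, 193.04871071],
       [  0.        ,   0.        ,   1.        ]]), 'tool_from_camera': array([[ 9.99999474e-01, -8.17763029e-04, -6.19571743e-04,
        -7.11296872e-04],
       [ 9.46156466e-04,  9.68580430e-01,  2.48698723e-01,
        -7.00471852e-02],
       [ 3.96728445e-04, -2.48699178e-01,  9.68580694e-01,
        -1.59210778e-01],
       [ 0.00000000e+00,  0.00000000e+00,  0.00000000e+00,
         1.00000000e+00]])}
```

View pics/scene0.png

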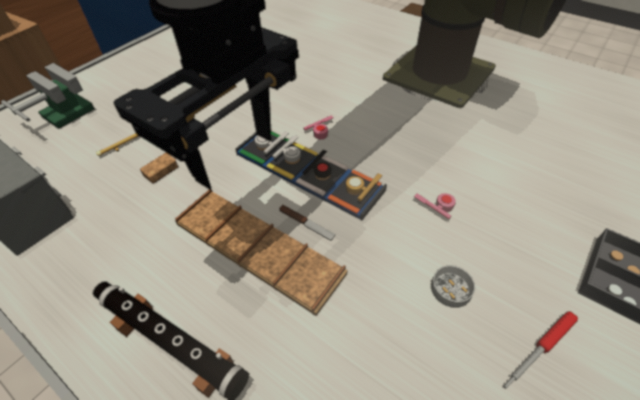

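View pics/side0.png

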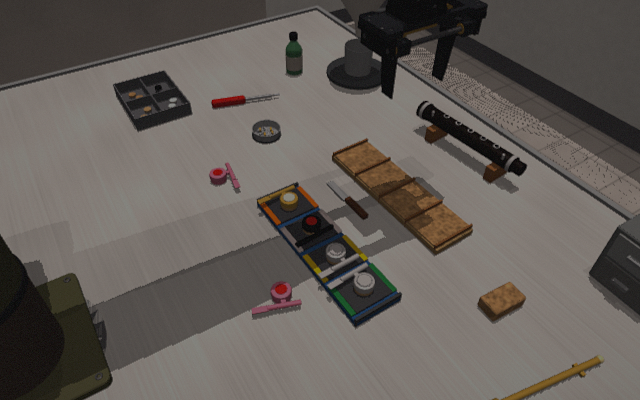

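View pics/wrist0.png

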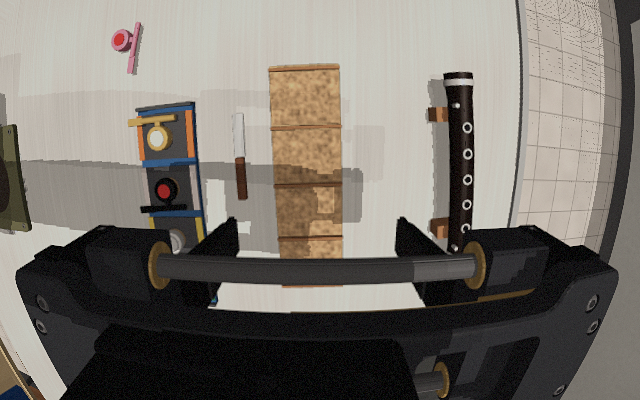

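The wrist view shows image up = +y and right = +x. From the left, the blue rack holds pearl (157,138), black (165,190), right nickel (~178,240), and left nickel hidden behind the gripper. The wooden rack is at centre. I'll move toward −y to see the remaining bays and keys.

```bash
python3 -m creep '[[95,-30,45,0,0,0,0],[95,-30,45,0,0,0,0],[95,-20,30,0,0,0,0],[95,0,0,0,0,0,0],[95,0,0,0,0,0,0]]'
cat > h.py <<'E'
from rig import env
import cv2, numpy as np
from scipy.spatial.transform import Rotation as R
def snap(n,f):
    s=env.read_state(); d=env.get_image(n); d["s"]=s; cv2.imwrite(f,d["image"][:,:,::-1]); 
    np.savez(f[:-4]+".npz",K=d["intrinsics"],pos=s["ee_pos"],rot=s["ee_rot"],**{k:d[k] for k in("rvec","tvec","tool_from_camera") if k in d}); return d
def load(f): return dict(np.load(f[:-4]+".npz")), cv2.imread(f)
def cast(c,px,z):
    px=np.atleast_2d(np.array(px,float)); K=c["K"]
    v=(px-K[[0,1],2])/K[0,0]
    if "tool_from_camera" in c:
        r=np.linalg.norm(v,axis=1); sc=np.where(r>1e-9,np.sin(r)/np.maximum(r,1e-9),1)
        d=np.c_[v*sc[:,None],np.cos(r)]
        T=c["tool_from_camera"]; W=R.from_rotvec(c["rot"]).as_matrix()
        d=d@T[:3,:3].T@W.T; o=c["pos"]+W@T[:3,3]
    else:
        Rm=R.from_rotvec(c["rvec"]).as_matrix(); d=np.c_[v,np.ones(len(v))]@Rm; o=-Rm.T@c["tvec"]
    return o+d*((z-o[2])/d[:,2])[:,None]
E
python3 - <<'E'
from h import *
snap("wrist","pics/w1.png"); print(env.read_state()["ee_pos"])
E
```

```text
clock: 0.78
ee_pos: [0.5702, -0.1197, 0.2255]
ee_rot: [-3.141, 0.0, -0.0]
contact_force: [0.2, 1.2, -0.4]
opening: 0.997
[ 0.57037638 -0.1193514   0.22553988]
```

View pics/w1.png

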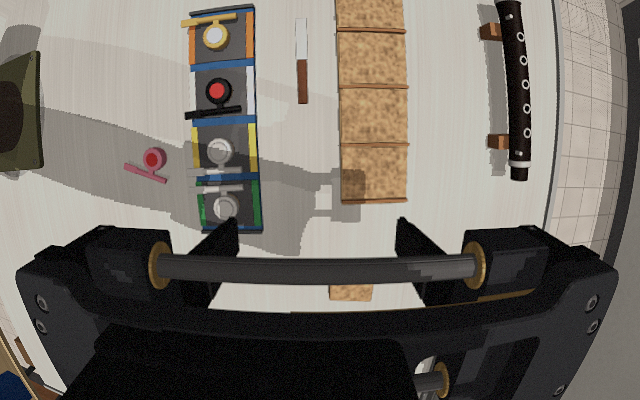

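All four keys are in view at (215,36), (217,91), (220,150) and (225,209), along with the wood ridges at rows 30, 87, 144 and 201. I'll enlarge this for measurement.

Run:
```python
from h import *
im=cv2.imread("pics/w1.png")
a=cv2.resize(im[0:240,170:300],None,fx=2.5,fy=2.5,interpolation=cv2.INTER_CUBIC)
b=cv2.resize(im[0:240,320:430],None,fx=2.5,fy=2.5,interpolation=cv2.INTER_CUBIC)
cv2.imwrite("pics/z1.png",np.hstack([a,b]))
```

```text
(no output)
```

View pics/z1.png

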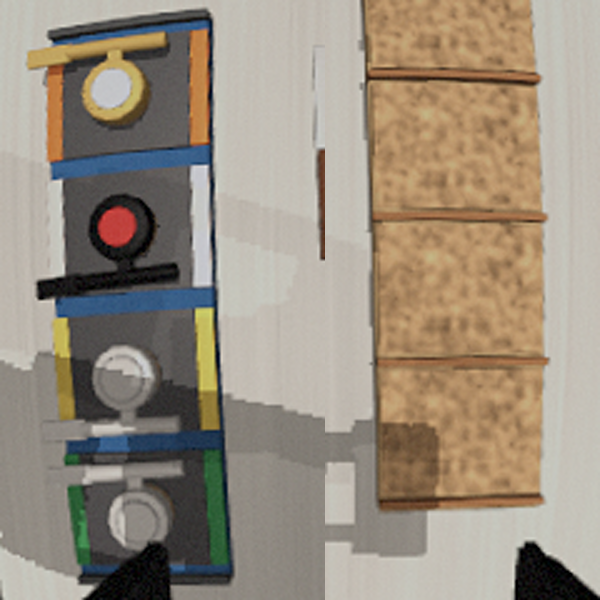

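Run:
```python
from h import *
c,_=load("pics/w1.png")
f=lambda p:[[320+(x-325)/2.5-.3,y/2.5-.3] for x,y in p]
g=lambda p:[[170+x/2.5-.3,y/2.5-.3] for x,y in p]
np.set_printoptions(precision=4,suppress=True)
P=cast(c,f([(367,74),(540,77),(373,215),(547,216),(376,361),(549,360),(379,503),(544,499)]),.021)
print("ridge ends\n",P, "\nmid\n",(P[::2]+P[1::2])/2, np.linalg.norm(P[1::2]-P[::2],axis=1))
print("cups\n",cast(c,g([(115,90),(121,227),(126,376),(139,519)]),.034))
T=cast(c,g([(30,60),(166,40),(39,290),(177,270),(43,431),(183,424),(48,475),(183,467)]),.031)
print("tubes yaw",np.degrees(np.arctan2(*(T[1::2]-T[::2])[:,1::-1].T)),np.linalg.norm(T[1::2]-T[::2],axis=1))
print("saddle corners (outer) \n",cast(c,g([(50,67),(211,32),(48,160),(208,145),(51,170),(210,165),(56,297),(212,288),(54,318),(213,308),(60,418),(217,430),(66,465),(222,450),(77,563),(227,565)]),.016))
```

```text
ridge ends
 [[ 0.5927  0.0543  0.021 ]
 [ 0.6763  0.058   0.021 ]
 [ 0.5953 -0.0146  0.021 ]
 [ 0.6789 -0.0116  0.021 ]
 [ 0.597  -0.0835  0.021 ]
 [ 0.6815 -0.0814  0.021 ]
 [ 0.5995 -0.1529  0.021 ]
 [ 0.6832 -0.1511  0.021 ]] 
mid
 [[ 0.6345  0.0561  0.021 ]
 [ 0.6371 -0.0131  0.021 ]
 [ 0.6393 -0.0824  0.021 ]
 [ 0.6413 -0.152   0.021 ]] [0.0836 0.0836 0.0845 0.0836]
cups
 [[ 0.4522  0.0494  0.034 ]
 [ 0.4558 -0.0174  0.034 ]
 [ 0.4562 -0.0875  0.034 ]
 [ 0.4579 -0.1574  0.034 ]]
tubes yaw [1.0136 4.4278 1.7445 2.9787] [0.0699 0.0703 0.0729 0.0713]
saddle corners (outer) 
 [[ 0.4105  0.0715  0.016 ]
 [ 0.4942  0.0807  0.016 ]
 [ 0.4109  0.0218  0.016 ]
 [ 0.4937  0.0221  0.016 ]
 [ 0.4126  0.0165  0.016 ]
 [ 0.4947  0.0121  0.016 ]
 [ 0.4144 -0.0482  0.016 ]
 [ 0.4953 -0.0478  0.016 ]
 [ 0.4129 -0.0587  0.016 ]
 [ 0.4956 -0.0575  0.016 ]
 [ 0.413  -0.1097  0.016 ]
 [ 0.4957 -0.1171  0.016 ]
 [ 0.4142 -0.1343  0.016 ]
 [ 0.4978 -0.1272  0.016 ]
 [ 0.4146 -0.1879  0.016 ]
 [ 0.4973 -0.1874  0.016 ]]
```

Run:
```python
from h import *
im=cv2.imread("pics/wrist0.png")
a=cv2.resize(im[90:230,120:220],None,fx=3,fy=3,interpolation=cv2.INTER_CUBIC)
b=cv2.resize(im[55:300,255:355],None,fx=2.4,fy=2.4,interpolation=cv2.INTER_CUBIC)
o=np.zeros((590,300+b.shape[1],3),np.uint8); o[:420,:300]=a; o[:b.shape[0],300:]=b
cv2.imwrite("pics/z0.png",o)
```

```text
(no output)
```

View pics/z0.png

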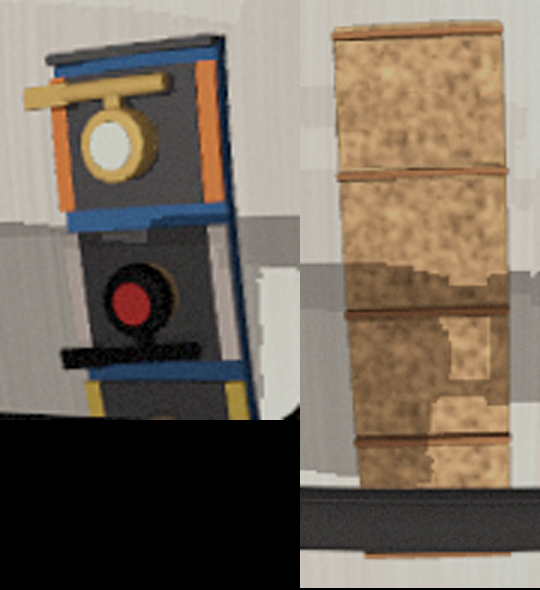

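Run:
```python
from h import *
c,_=load("pics/w1.png"); c=dict(c); c["pos"]=np.array([.649377,0,.224404]); c["rot"]=np.array([-3.1414,0,.00319])
np.set_printoptions(precision=4,suppress=True)
f=lambda p:[[255+(x-300)/2.4-.3,55+y/2.4-.3] for x,y in p]
g=lambda p:[[120+x/3-.3,90+y/3-.3] for x,y in p]
P=cast(c,f([(334,36),(502,28),(338,177),(507,171),(347,316),(509,311),(356,440),(510,436)]),.021)
print(P,"\n",(P[::2]+P[1::2])/2)
print("cups",cast(c,g([(110,145),(132,302)]),.034))
T=cast(c,g([(24,98),(171,83),(62,357),(200,350)]),.031)
print(np.degrees(np.arctan2(*(T[1::2]-T[::2])[:,1::-1].T)))
```

```text
[[ 0.5928  0.125   0.021 ]
 [ 0.674   0.128   0.021 ]
 [ 0.5942  0.0552  0.021 ]
 [ 0.6765  0.0576  0.021 ]
 [ 0.5969 -0.0147  0.021 ]
 [ 0.6784 -0.0121  0.021 ]
 [ 0.599  -0.0821  0.021 ]
 [ 0.6805 -0.0796  0.021 ]] 
 [[ 0.6334  0.1265  0.021 ]
 [ 0.6354  0.0564  0.021 ]
 [ 0.6377 -0.0134  0.021 ]
 [ 0.6397 -0.0808  0.021 ]]
cups [[ 0.4501  0.0506  0.034 ]
 [ 0.4541 -0.0161  0.034 ]]
[0.2761 3.404 ]
```

```bash
python3 -m creep '[[75,-24,-34,0,0,0,0],[75,-24,-34,0,0,0,0],[75,-24,-34,20,0,0,0],[75,-24,-34,35,0,0,0],[75,-23,-34,40,0,0,0],[75,0,0,40,0,0,0],[75,0,0,15,0,0,0],[75,0,0,0,0,0,0]]'
python3 - <<'E'
from h import *
snap("wrist","pics/w2.png"); print(env.read_state()["ee_pos"],env.read_state()["ee_rot"])
snap("side","pics/s2.png")
E
```

```text
clock: 1.82
ee_pos: [0.4509, 0.0503, 0.0752]
ee_rot: [-3.142, -0.001, 0.003]
contact_force: [0.0, 0.7, 1.2]
opening: 0.792
[0.45195712 0.05007899 0.07649982] [-3.14153872e+00 -1.82154468e-04 -1.25527827e-03]
```

View pics/w2.png

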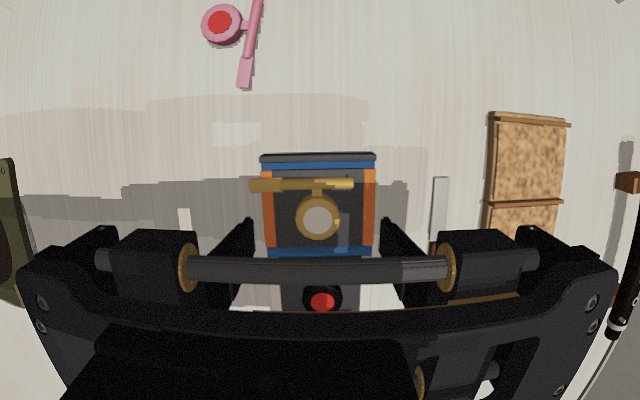

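View pics/s2.png

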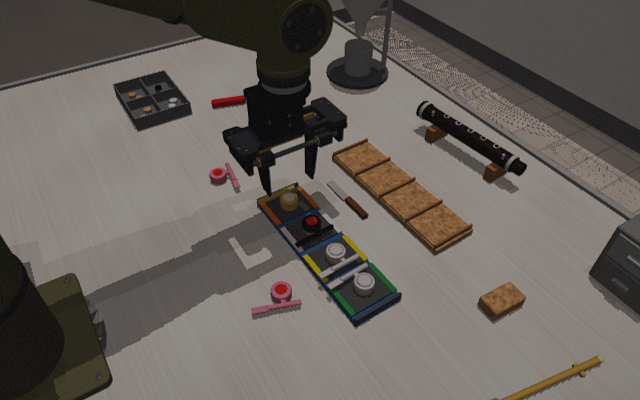

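The wrist view has the pearl cup at (319,217), between the fingers. The side view agrees.

Run:
```python
from h import *
c,im=load("pics/w2.png"); c["pos"]=np.array([.4514,.0502,.0758])
cv2.imwrite("pics/z2.png",cv2.resize(im[140:270,230:410],None,fx=4,fy=4,interpolation=cv2.INTER_CUBIC))
print(cast(c,[[319,217],[319,196],[319,240]],.034))
```

```text
[[0.45216834 0.05169692 0.034     ]
 [0.45214114 0.06659024 0.034     ]
 [0.45220578 0.03456787 0.034     ]]
```

View pics/z2.png

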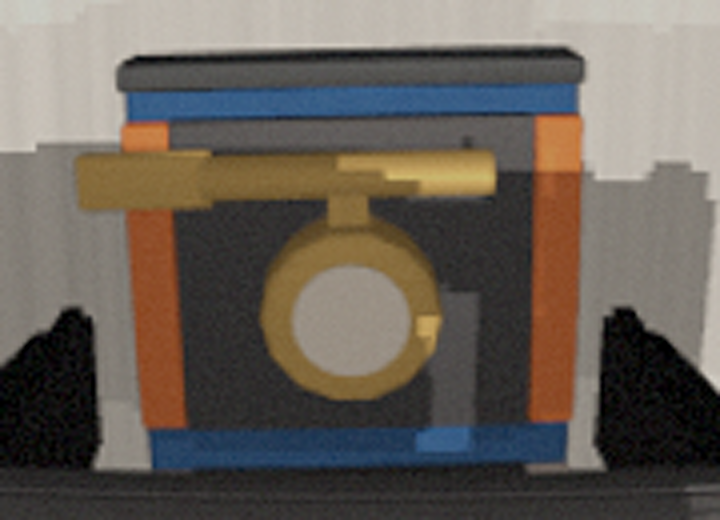

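```bash
python3 -m creep '[[75,0,0,30,0,0,0],[75,0,0,16,0,0,0],[75,0,0,0,0,0,0],[20,0,0,0,0,0,0],[20,0,0,0,0,0,0],[20,0,0,0,0,0,0],[20,0,0,0,0,0,0]]' 20
```

```text
clock: 2.8
ee_pos: [0.4512, 0.05, 0.03]
ee_rot: [3.142, 0.0, 0.001]
contact_force: [-0.4, 0.6, -0.6]
opening: 0.422
```

```bash
python3 -m creep '[[20,0,0,0,0,0,0],[20,0,0,0,0,0,0],[20,0,0,-5,0,0,0],[20,0,0,-45,0,0,0],[20,0,0,0,0,0,0]]'
python3 - <<'E'
from h import *
snap("wrist","pics/w3.png"); s=env.read_state(); print(s["ee_pos"],s["opening"]*95.1)
E
```

```text
clock: 3.42
ee_pos: [0.454, 0.05, 0.0835]
ee_rot: [3.141, 0.0, 0.012]
contact_force: [-0.8, -0.2, 0.1]
opening: 0.331
[0.45244154 0.0499802  0.08152827] 31.367575387705553
```

View pics/w3.png

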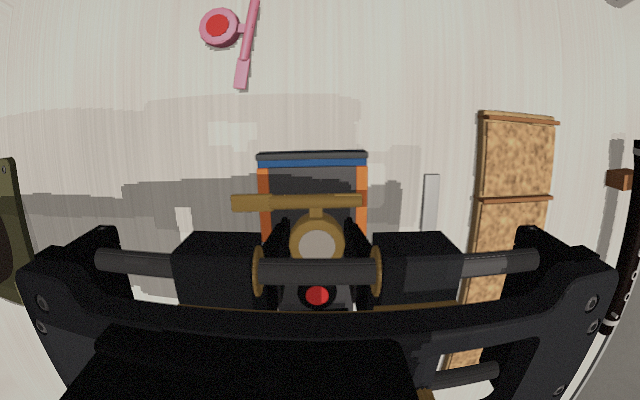

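The key is held (opening 31 mm), with the cup at (317,246). I'll check how it sits in the tool and plan the place.

Run:
```python
from h import *
c,im=load("pics/w3.png"); 
p=c["pos"]; print(p,cast(c,[[317,245.5]],p[2]+.004)-p)
T=cast(c,[[232,204],[362,201]],p[2]+.001); print(T-p, np.degrees(np.arctan2(*(T[1]-T[0])[1::-1])))
# wood from here, ridge tops
print(cast(c,[[480,118],[558,122],[475,197],[552,198.5]],.021))
```

```text
[0.45395142 0.04996763 0.08349524] [[-0.0006052   0.00060231  0.004     ]]
[[-0.04689427  0.02338894  0.001     ]
 [ 0.02353226  0.02495863  0.001     ]] 1.276821313338957
[[0.58174723 0.1234407  0.021     ]
 [0.6706462  0.12839167 0.021     ]
 [0.58316081 0.05938306 0.021     ]
 [0.67415563 0.0571922  0.021     ]]
```

```bash
python3 -m creep '[[20,20,18,-5,0,0,0],[20,38,33,0,0,0,0],[20,38,34,0,0,0,0],[20,38,34,0,0,0,0],[20,35,31,0,0,0,0],[20,20,18,0,0,0,-0.015],[20,0,0,0,0,0,0],[20,0,0,0,0,0,0]]'
python3 - <<'E'
from h import *
snap("wrist","pics/w4.png"); s=env.read_state(); print(s["ee_pos"],s["ee_rot"],s["opening"]*95.1)
E
```

```text
clock: 4.47
ee_pos: [0.6385, -0.1173, 0.0831]
ee_rot: [-3.14, -0.024, 0.005]
contact_force: [0.1, -0.1, -0.8]
opening: 0.328
[ 0.63861532 -0.11708086  0.08348043] [-3.14067162 -0.0241979   0.00367711] 31.510619447035904
```

View pics/w4.png

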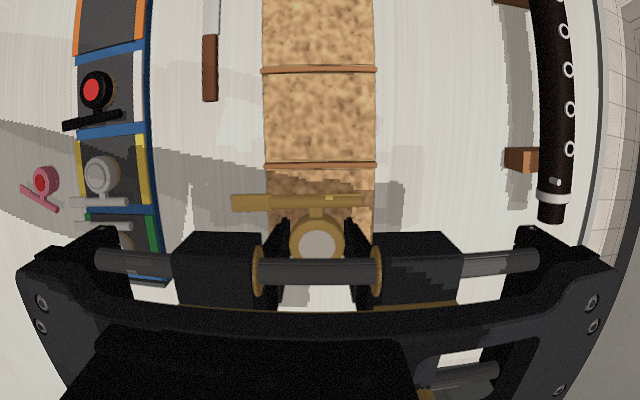

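Run:
```python
from h import *
c,im=load("pics/w4.png"); 
P=cast(c,[[264.5,163],[376,164.5],[262,69],[376.5,68.5]],.021)
print(c["pos"],P,(P[::2]+P[1::2])/2)
```

```text
[ 0.6385357  -0.1173003   0.08308035] [[ 0.59905533 -0.08196578  0.021     ]
 [ 0.68048495 -0.08182569  0.021     ]
 [ 0.59724816 -0.01352607  0.021     ]
 [ 0.67872042 -0.01185837  0.021     ]] [[ 0.63977014 -0.08189574  0.021     ]
 [ 0.63798429 -0.01269222  0.021     ]]
```

```bash
python3 -m creep '[[20,1.5,0,25,0,0,0],[20,0,0,20,0,0,0],[20,0,0,5,0,0,0],[20,0,0,0,0,0,0],[20,0,0,0,0,0,0]]'; python3 -c "
from h import *
snap('wrist','pics/w5.png');s=env.read_state(); print(s['ee_pos'],s['contact_force'])"
```

```text
clock: 5.15
ee_pos: [0.6421, -0.1181, 0.0357]
ee_rot: [3.141, 0.024, 0.002]
contact_force: [0.3, -0.5, -0.0]
opening: 0.33
[ 0.64224124 -0.11818079  0.03579721] [ 0.61220386  0.13316825 -1.86061157]
```

View pics/w5.png

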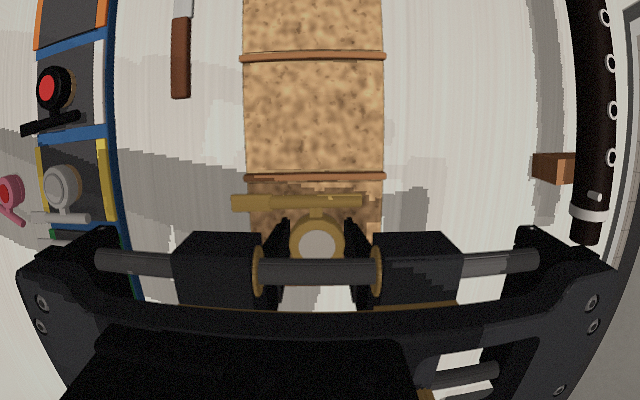

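Run:
```python
from h import *
c,im=load("pics/w5.png"); p=c["pos"]
cv2.imwrite("pics/z5.png",cv2.resize(im[40:260,220:410],None,fx=2.7,fy=2.7,interpolation=cv2.INTER_CUBIC))
P=cast(c,[[242,177],[385.5,175.5],[240,57],[385,55.5]],.021)
print(p,P-p,(P[::2]+P[1::2])/2-p, cast(c,[[317,245.5]],p[2]+.004)-p)
for i in range(3): s=env.read_state(); print(s['clock'],s['ee_pos'])
```

```text
[ 0.64214504 -0.11811451  0.03566354] [[-0.04478831  0.03446266 -0.01466354]
 [ 0.03878827  0.03648496 -0.01466354]
 [-0.04546713  0.10406024 -0.01466354]
 [ 0.0362105   0.10579616 -0.01466354]] [[-0.00300002  0.03547381 -0.01466354]
 [-0.00462832  0.1049282  -0.01466354]] [[-0.00058415  0.00060805  0.004     ]]
5.2 [ 0.64224124 -0.11818079  0.03579721]
5.2 [ 0.64224124 -0.11818079  0.03579721]
5.2 [ 0.64224124 -0.11818079  0.03579721]
```

View pics/z5.png

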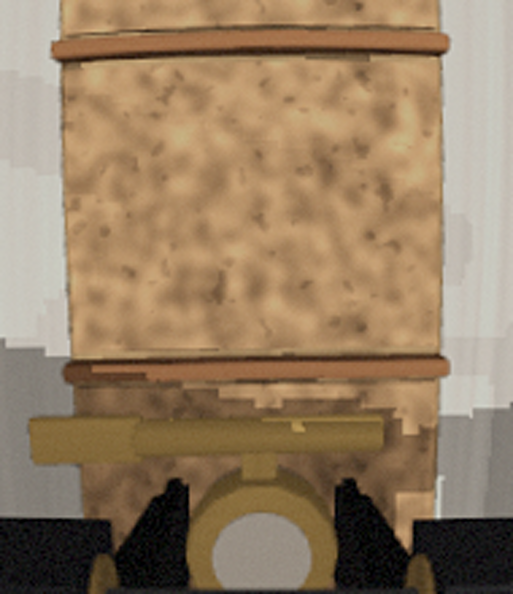

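```bash
python3 -m creep '[[20,-1.5,0,3,0,0,0],[20,0,0,1.5,0,0,0],[20,0,0,0,0,0,0],[20,0,0,0,0,0,0]]'
```

```text
clock: 5.7
ee_pos: [0.64, -0.1181, 0.0301]
ee_rot: [-3.141, -0.024, 0.0]
contact_force: [-0.2, -1.0, -0.5]
opening: 0.328
```

```bash
python3 -m creep '[[20,0,0,0.4,0,0,0],[20,0,0,0,0,0,0],[36,0,0,0,0,0,0],[60,0,0,0,0,0,0],[60,0,0,0,0,0,0],[60,0,0,-5,0,0,0],[60,0,0,-45,0,0,0],[60,0,0,0,0,0,0]]'
python3 -c "
from h import *
snap('wrist','pics/w6.png');s=env.read_state(); print(s['ee_pos'],s['opening'])"
```

```text
clock: 6.7
ee_pos: [0.6433, -0.1189, 0.085]
ee_rot: [3.139, 0.024, 0.013]
contact_force: [0.0, -0.3, -0.3]
opening: 0.636
[ 0.64175515 -0.11847785  0.08264057] 0.6347372298019629
```

View pics/w6.png

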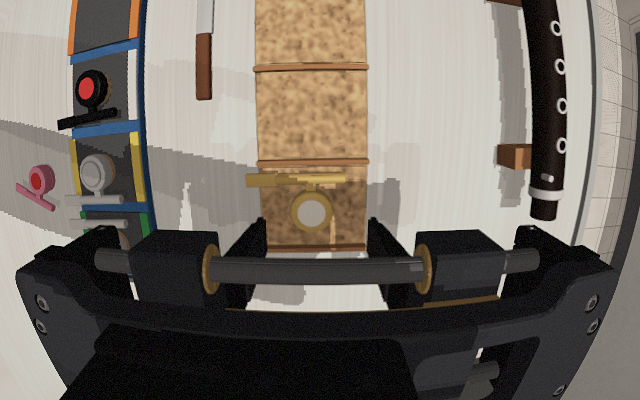

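Pearl is set down square in the rightmost bay, cup at (312,211). Next is black.

```bash
python3 -m creep '[[75,-20,-11,0,0,0,0.015],[75,-40,-22,0,0,0,0],[75,-45,-24,0,0,0,0],[75,-42,-24,0,0,0,0],[75,-38,-20,0,0,0,0],[75,0,0,0,0,0,0],[75,0,0,0,0,0,0]]'
python3 -c "
from h import *
d=snap('wrist','pics/w7.png');s=env.read_state(); print(s['ee_pos'],s['ee_rot'])
cv2.imwrite('pics/z7.png',cv2.resize(d['image'][140:270,230:410,::-1],None,fx=4,fy=4,interpolation=cv2.INTER_CUBIC))"
```

```text
clock: 7.62
ee_pos: [0.4552, -0.0175, 0.0797]
ee_rot: [3.141, 0.0, 0.001]
contact_force: [0.1, -0.4, -0.8]
opening: 0.79
[ 0.45567093 -0.01769866  0.07992578] [ 3.14139999e+00 -4.21992988e-04  1.00845658e-03]
```

View pics/z7.png

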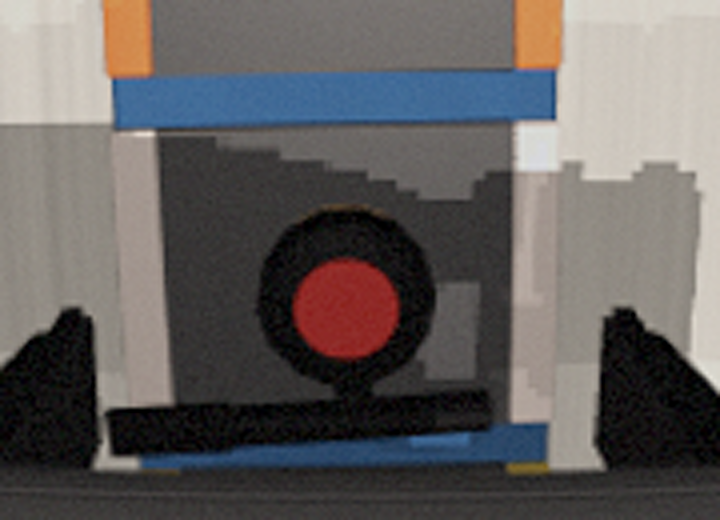

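Run:
```python
from h import *
c,im=load("pics/w7.png"); p=c["pos"]
g=lambda p:[[230+x/4-.4,140+y/4-.4] for x,y in p]
print(p,cast(c,g([(347,308)]),.034)-p)
T=cast(c,g([(110,411),(488,393)]),.031);d=T[1]-T[0];print(np.degrees(np.arctan2(d[1],d[0])),d)
```

```text
[ 0.45517126 -0.01748647  0.07965573] [[-0.00095919  0.00046325 -0.04565573]]
3.1761140481716463 [0.06943177 0.0038528  0.        ]
```

```bash
python3 -m creep '[[75,0,0,30,0,0,0],[75,0,0,19.5,0,0,0],[50,0,0,0,0,0,0],[20,0,0,0,0,0,0],[20,0,0,0,0,0,0],[20,0,0,0,0,0,0],[20,0,0,0,0,0,0],[20,0,0,0,0,0,0]]' 20
```

```text
clock: 8.68
ee_pos: [0.4551, -0.0174, 0.0307]
ee_rot: [3.141, 0.0, 0.001]
contact_force: [-0.7, -0.4, 3.3]
opening: 0.337
```

```bash
python3 -m creep '[[20,0,0,-5,0,0,0],[20,0,0,-40,0,0,0],[20,38,6,-5,0,0,0],[20,45,8,0,0,0,0],[20,45,8,0,0,0,0],[20,40,6,0,0,0,0],[20,15,2,0,0,0,0.024],[20,0,0,0,0,0,0]]'; python3 -m creep '[[20,0,0,30,0,0,0],[20,0,0,15,0,0,0],[20,0,0,0,0,0,0],[20,0,0,0,0,0,0]]'
python3 -c "
from h import *
d=snap('wrist','pics/w8.png');s=env.read_state(); print(s['ee_pos'],s['ee_rot'])
cv2.imwrite('pics/z8.png',cv2.resize(d['image'][40:260,200:430,::-1],None,fx=2.7,fy=2.7,interpolation=cv2.INTER_CUBIC))"
```

```text
clock: 9.68
ee_pos: [0.6376, -0.0473, 0.0799]
ee_rot: [-3.141, 0.038, 0.002]
contact_force: [-0.3, 1.1, -0.9]
opening: 0.331
clock: 10.18
ee_pos: [0.638, -0.0473, 0.0362]
ee_rot: [3.141, -0.038, 0.002]
contact_force: [0.6, -0.2, -0.4]
opening: 0.328
[ 0.63841908 -0.04740201  0.03653756] [ 3.14111769e+00 -3.77127234e-02  2.85077827e-03]
```

View pics/z8.png

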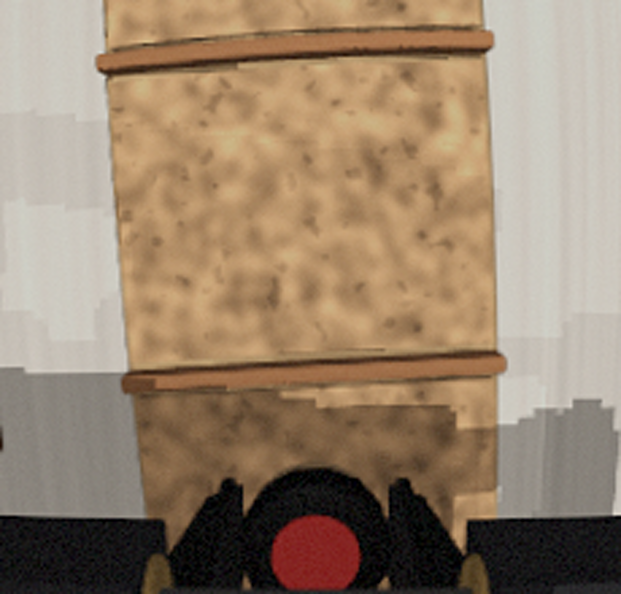

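Run:
```python
from h import *
c,im=load("pics/w8.png"); p=c["pos"]
g=lambda p:[[200+x/2.7-.3,40+y/2.7-.3] for x,y in p]
P=cast(c,g([(123,382),(505,363),(97,63),(493,41)]),.021)
print(p,P-p,(P[::2]+P[1::2])/2-p,cast(c,g([(316,556)]),p[2]+.004)-p)
for a in (0,2): d=P[a+1]-P[a]; print(np.degrees(np.arctan2(d[1],d[0])))
```

```text
[ 0.6380134  -0.04732609  0.03615625] [[-0.04178583  0.03349274 -0.01515625]
 [ 0.04099326  0.03561601 -0.01515625]
 [-0.04416773  0.10250505 -0.01515625]
 [ 0.03883396  0.10468006 -0.01515625]] [[-0.00039628  0.03455437 -0.01515625]
 [-0.00266689  0.10359256 -0.01515625]] [[-0.00072062  0.00052695  0.004     ]]
1.4693055859870507
1.5010629048824742
```

```bash
python3 -m creep '[[20,1,0.7,3,0,0,0],[20,0,0,1.9,0,0,0],[20,0,0,0,0,0,0],[20,0,0,0,0,0,0],[36,0,0,0,0,0,0],[60,0,0,0,0,0,0],[60,0,0,0,0,0,0]]'; python3 -m creep '[[60,0,0,-5,0,0,-0.024],[75,0,0,-45,0,0,0],[75,0,0,0,0,0,0]]'
python3 -c "
from h import *
d=snap('wrist','pics/w9.png');s=env.read_state(); print(s['ee_pos'],s['ee_rot'])"
```

```text
clock: 11.1
ee_pos: [0.6386, -0.048, 0.0302]
ee_rot: [-3.141, 0.038, 0.001]
contact_force: [-0.0, -0.3, -0.4]
opening: 0.534
clock: 11.48
ee_pos: [0.6421, -0.0485, 0.0854]
ee_rot: [3.14, 0.001, 0.013]
contact_force: [-0.2, -0.1, -0.6]
opening: 0.77
[ 0.64057639 -0.04832208  0.08314857] [3.14079810e+00 9.35119523e-04 7.60978887e-03]
```

View pics/w9.png

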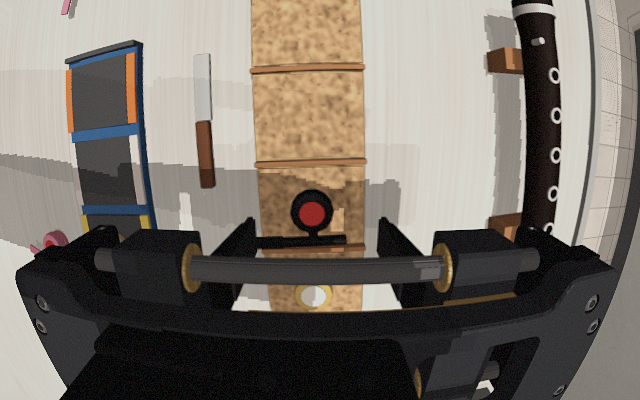

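Black sits square in its bay. Next is the right-hand nickel key.

```bash
python3 -m creep '[[75,-20,4,0,0,0,0],[75,-40,9,0,0,0,0],[75,-45,10,0,0,0,0],[75,-42,9,0,0,0,0],[75,-35,8,0,0,0,0],[75,0,0,0,0,0,0],[75,0,0,0,0,0,0]]'
python3 -c "
from h import *
d=snap('wrist','pics/w10.png');s=env.read_state(); print(s['ee_pos'],s['ee_rot'])
cv2.imwrite('pics/z10.png',cv2.resize(d['image'][140:270,230:410,::-1],None,fx=4,fy=4,interpolation=cv2.INTER_CUBIC))"
```

```text
clock: 12.4
ee_pos: [0.4571, -0.088, 0.0802]
ee_rot: [-3.141, 0.0, -0.0]
contact_force: [0.0, -0.1, -0.2]
opening: 0.787
[ 0.45754516 -0.08802264  0.08038874] [-3.14155354e+00 -4.87436799e-04 -5.79845730e-04]
```

View pics/z10.png

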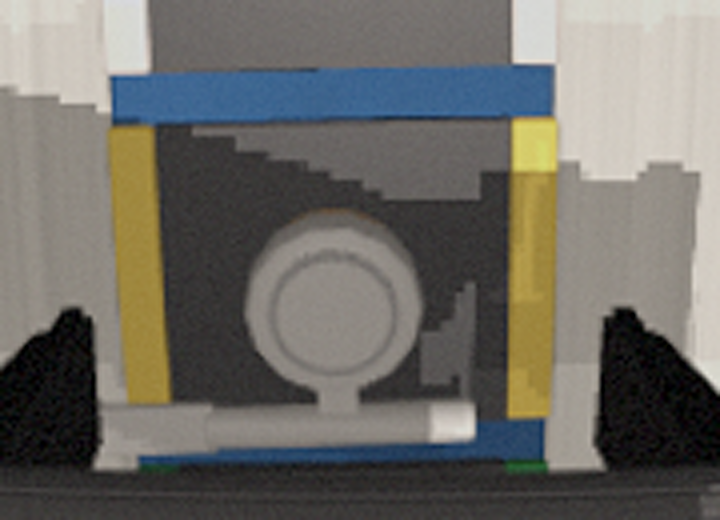

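Run:
```python
from h import *
c,im=load("pics/w10.png"); p=c["pos"]
g=lambda p:[[230+x/4-.4,140+y/4-.4] for x,y in p]
print(p,cast(c,g([(333,313)]),.034)-p)
T=cast(c,g([(210,405),(474,401),(210,450),(474,441)]),.031);
for a in (0,2):
  d=T[a+1]-T[a];print(np.degrees(np.arctan2(d[1],d[0])),d)
```

```text
[ 0.45711942 -0.08800006  0.08019009] [[-0.00342179 -0.00062691 -0.04619009]]
0.9272870381649146 [0.04830903 0.00078191 0.        ]
2.1562114468739106 [0.0489679  0.00184368 0.        ]
```

```bash
python3 -m creep '[[75,-2.8,1,28,0,0,0],[75,0,0,21.5,0,0,0],[50,0,0,0,0,0,0],[20,0,0,0,0,0,0],[20,0,0,0,0,0,0],[20,0,0,0,0,0,0],[20,0,0,0,0,0,0],[20,0,0,0,0,0,0]]' 20
```

```text
clock: 13.45
ee_pos: [0.4543, -0.0892, 0.0313]
ee_rot: [3.141, -0.0, 0.001]
contact_force: [-0.3, 1.6, 2.7]
opening: 0.328
```

```bash
python3 -m creep '[[20,0,0,-5,0,0,0],[20,0,0,-40,0,0,0],[20,30,-18,-5,0,0,0],[20,42,-26,0,0,0,0],[20,42,-26,0,0,0,0],[20,40,-25,0,0,0,0],[20,28,-16,0,0,0,0],[20,0,0,0,0,0,0]]'; python3 -m creep '[[20,0,0,30,0,0,0],[20,0,0,15,0,0,0],[20,0,0,0,0,0,0],[20,0,0,0,0,0,0]]'
python3 -c "
from h import *
d=snap('wrist','pics/w11.png');s=env.read_state(); print(s['ee_pos'],s['ee_rot'])
cv2.imwrite('pics/z11.png',cv2.resize(d['image'][40:260,200:430,::-1],None,fx=2.7,fy=2.7,interpolation=cv2.INTER_CUBIC))"
```

```text
clock: 14.45
ee_pos: [0.6373, 0.023, 0.0808]
ee_rot: [-3.142, -0.003, -0.0]
contact_force: [-1.2, 0.1, -0.5]
opening: 0.331
clock: 14.95
ee_pos: [0.6363, 0.0216, 0.0367]
ee_rot: [3.142, -0.001, 0.002]
contact_force: [0.1, 0.4, -0.5]
opening: 0.328
[0.63670361 0.02168347 0.03716191] [ 3.14146115e+00 -3.98755755e-04  3.01163778e-03]
```

View pics/z11.png

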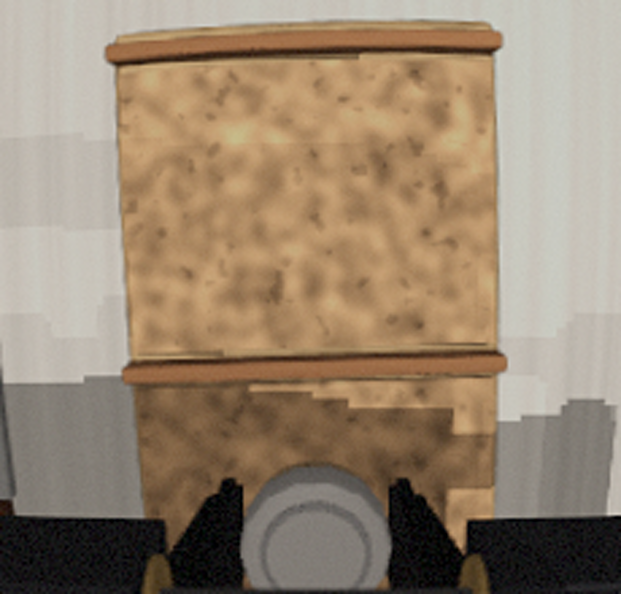

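Run:
```python
from h import *
c,im=load("pics/w11.png"); p=c["pos"]
g=lambda p:[[200+x/2.7-.3,40+y/2.7-.3] for x,y in p]
P=cast(c,g([(123,376),(505,362),(106,54),(502,41)]),.021)
print(p,P-p,(P[::2]+P[1::2])/2-p,cast(c,g([(316,554)]),p[2]+.004)-p)
for a in (0,2): d=P[a+1]-P[a]; print(np.degrees(np.arctan2(d[1],d[0])))
```

```text
[0.63630359 0.02164756 0.03672601] [[-0.04261926  0.03372914 -0.01572601]
 [ 0.04027635  0.03670322 -0.01572601]
 [-0.04475069  0.10339753 -0.01572601]
 [ 0.03843294  0.10582816 -0.01572601]] [[-0.00117146  0.03521618 -0.01572601]
 [-0.00315888  0.10461284 -0.01572601]] [[-0.00072276  0.00097344  0.004     ]]
2.054746530348824
1.6737050993049536
```

```bash
python3 -m creep '[[20,0.5,0.5,3,0,0,0],[20,0,0,1.9,0,0,0],[20,0,0,0,0,0,0],[20,0,0,0,0,0,0],[36,0,0,0,0,0,0],[60,0,0,0,0,0,0],[60,0,0,0,0,0,0]]'; python3 -m creep '[[60,0,0,-5,0,0,0],[75,0,0,-45,0,0,0],[75,0,0,0,0,0,0]]'
python3 -c "
from h import *
d=snap('wrist','pics/w12.png');s=env.read_state(); print(s['ee_pos'],s['ee_rot'])"
```

```text
clock: 15.88
ee_pos: [0.6363, 0.0215, 0.0308]
ee_rot: [-3.142, -0.0, 0.001]
contact_force: [-0.7, 0.1, 0.1]
opening: 0.531
clock: 16.25
ee_pos: [0.6398, 0.0213, 0.086]
ee_rot: [3.141, 0.0, 0.014]
contact_force: [0.4, -0.4, -0.4]
opening: 0.766
[0.63828802 0.02137165 0.08370315] [3.14133755e+00 2.09950681e-06 7.64239605e-03]
```

View pics/w12.png

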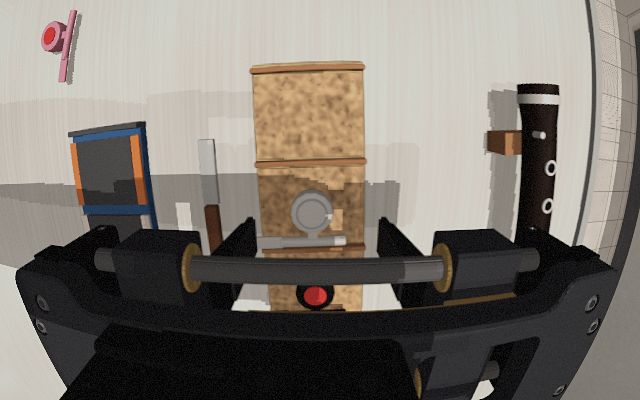

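The right-hand key is in its bay. The last one is the left-hand nickel key.

```bash
python3 -m creep '[[75,-15,15,0,0,0,0],[75,-30,30,0,0,0,0],[75,-34,34,0,0,0,0],[75,-34,35,0,0,0,0],[75,-35,35,0,0,0,0],[75,-30,30,0,0,0,0],[75,0,0,0,0,0,0],[75,0,0,0,0,0,0]]'
python3 -c "
from h import *
d=snap('wrist','pics/w13.png');s=env.read_state(); print(s['ee_pos'],s['ee_rot'])
cv2.imwrite('pics/z13.png',cv2.resize(d['image'][140:270,230:410,::-1],None,fx=4,fy=4,interpolation=cv2.INTER_CUBIC))"
```

```text
clock: 17.3
ee_pos: [0.4575, -0.1575, 0.0801]
ee_rot: [-3.141, 0.002, 0.002]
contact_force: [0.6, -0.1, -0.2]
opening: 0.787
[ 0.45812031 -0.1572055   0.08033954] [-3.14102358e+00 -1.70033891e-04  1.30501326e-03]
```

View pics/z13.png

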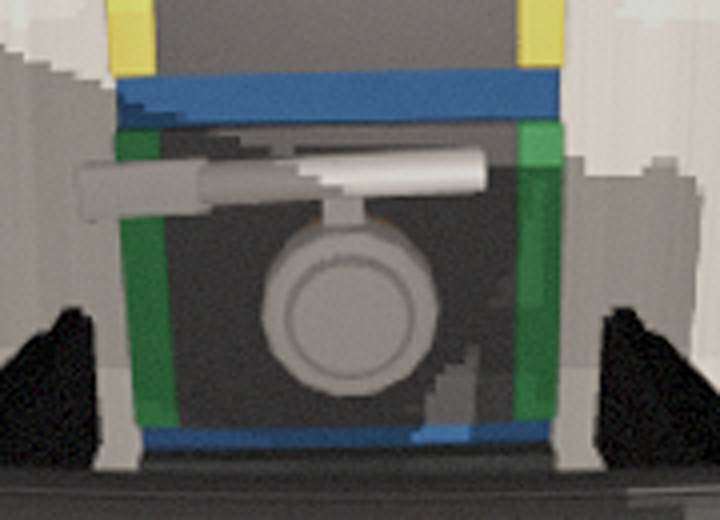

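Run:
```python
from h import *
c,im=load("pics/w13.png"); p=c["pos"]
g=lambda p:[[230+x/4-.4,140+y/4-.4] for x,y in p]
print(p,cast(c,g([(350,315)]),.034)-p)
T=cast(c,g([(200,160),(486,150),(200,203),(486,191)]),.031);
for a in (0,2):
  d=T[a+1]-T[a];print(np.degrees(np.arctan2(d[1],d[0])),d)
```

```text
[ 0.45753277 -0.15747236  0.08006986] [[-0.00051248 -0.00092612 -0.04606986]]
1.9469008904135268 [0.04931162 0.00167625 0.        ]
2.3817085339042787 [0.04970719 0.00206745 0.        ]
```

```bash
python3 -m creep '[[75,0,1.3,28,0,0,0],[75,0,0,21.7,0,0,0],[50,0,0,0,0,0,0],[20,0,0,0,0,0,0],[20,0,0,0,0,0,0],[20,0,0,0,0,0,0],[20,0,0,0,0,0,0],[20,0,0,0,0,0,0]]' 20
```

```text
clock: 18.35
ee_pos: [0.4587, -0.159, 0.0317]
ee_rot: [3.141, -0.0, 0.001]
contact_force: [-0.3, 1.0, 2.2]
opening: 0.33
```

```bash
python3 -m creep '[[20,0,0,-5,0,0,0],[20,0,0,-40,0,0,0],[20,16,-24,-5,0,0,0],[20,30,-43,0,0,0,0],[20,32,-45,0,0,0,0],[20,32,-45,0,0,0,0],[20,32,-45,0,0,0,0],[20,22,-30,0,0,0,0]]'; python3 -m creep '[[20,12,-18,0,0,0,0],[20,0,0,0,0,0,0],[20,0,0,30,0,0,0],[20,0,0,15,0,0,0],[20,0,0,0,0,0,0],[20,0,0,0,0,0,0]]'
python3 -c "
from h import *
d=snap('wrist','pics/w14.png');s=env.read_state(); print(s['ee_pos'],s['ee_rot'])
cv2.imwrite('pics/z14.png',cv2.resize(d['image'][40:260,200:430,::-1],None,fx=2.7,fy=2.7,interpolation=cv2.INTER_CUBIC))"
```

```text
clock: 19.35
ee_pos: [0.6235, 0.0753, 0.0812]
ee_rot: [-3.142, -0.002, -0.0]
contact_force: [0.1, 1.1, -0.4]
opening: 0.329
clock: 20.1
ee_pos: [0.6349, 0.0907, 0.0371]
ee_rot: [3.142, -0.001, 0.002]
contact_force: [1.0, -0.3, 0.3]
opening: 0.33
[0.6352683  0.09083539 0.03751326] [-3.14150384e+00  6.90483451e-04 -2.91720049e-03]
```

View pics/z14.png

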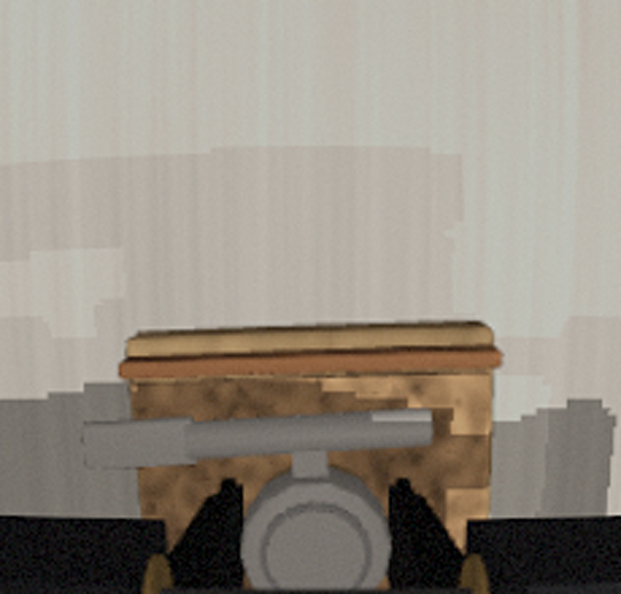

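Run:
```python
from h import *
c,im=load("pics/w14.png"); p=c["pos"]
g=lambda p:[[200+x/2.7-.3,40+y/2.7-.3] for x,y in p]
P=cast(c,g([(119,369),(502,355)]),.021)
print(p,P-p,(P[::2]+P[1::2])/2-p,cast(c,g([(316,554)]),p[2]+.004)-p)
```

```text
[0.63489656 0.09065383 0.03709848] [[-0.04352011  0.0352288  -0.01609848]
 [ 0.03963179  0.03816025 -0.01609848]] [[-0.00194416  0.03669453 -0.01609848]] [[-0.00072253  0.00097319  0.004     ]]
```

```bash
python3 -m creep '[[20,-0.2,-0.9,3,0,0,0],[20,0,0,1.9,0,0,0],[20,0,0,0,0,0,0],[20,0,0,0,0,0,0],[36,0,0,0,0,0,0],[60,0,0,0,0,0,0],[60,0,0,0,0,0,0]]'; python3 -m creep '[[60,0,0,-5,0,0,0],[75,0,0,-45,0,0,0],[75,-20,0,-50,0,0,0],[75,-40,30,-40,0,0,0],[75,-40,50,-10,0,0,0],[75,0,30,0,0,0,0],[75,0,0,0,0,0,0],[75,0,0,0,0,0,0]]'; python3 -m creep '[[75,0,50,0,0,0,0],[75,0,30,0,0,0,0],[75,0,0,0,0,0,0],[75,0,0,0,0,0,0]]'
python3 -c "
from h import *
for n in ['wrist','scene','side']:d=snap(n,f'pics/{n}15.png');
s=env.read_state(); print(s['ee_pos'],s['ee_rot'])"
```

```text
clock: 21.02
ee_pos: [0.6342, 0.092, 0.0311]
ee_rot: [3.142, -0.0, -0.001]
contact_force: [0.4, -0.0, -0.0]
opening: 0.534
clock: 22.02
ee_pos: [0.5368, -0.0151, 0.1802]
ee_rot: [-3.141, 0.0, -0.0]
contact_force: [0.4, -0.6, 0.4]
opening: 0.788
clock: 22.52
ee_pos: [0.5368, -0.0943, 0.1797]
ee_rot: [-3.141, -0.002, 0.001]
contact_force: [0.1, 0.6, -0.3]
opening: 0.792
[ 0.53678467 -0.09424486  0.17987165] [-3.14127096e+00 -2.66561086e-03  4.39153920e-04]
```

View pics/wrist15.png

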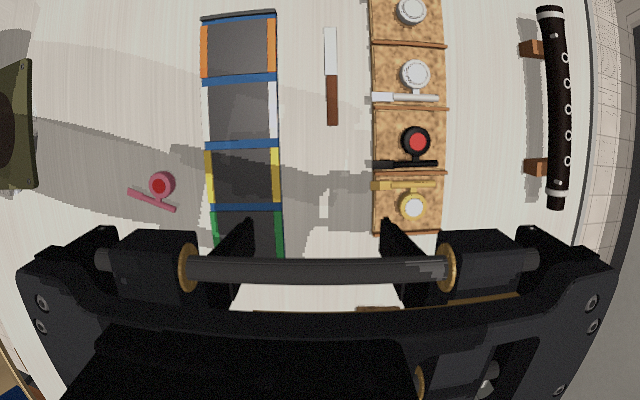

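View pics/side15.png

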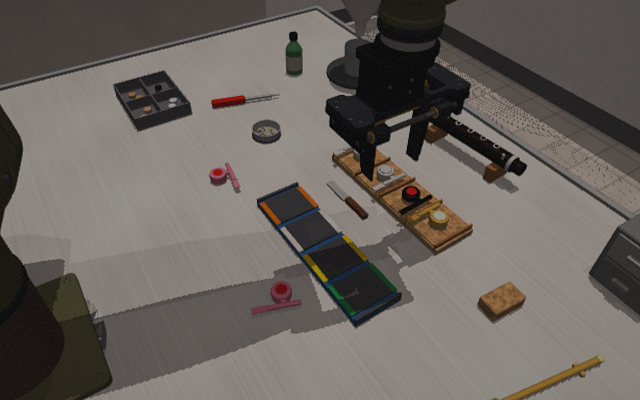

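Both views show all four keys on the wooden rack. From the right: pearl, black, right nickel, left nickel. The blue rack is empty. One last numeric check of the centring, taken from directly over the rack.

```bash
python3 -m creep '[[75,30,-20,-40,0,0,0],[75,40,-20,-40,0,0,0],[75,30,-10,-20,0,0,0],[75,0,0,0,0,0,0],[75,0,0,0,0,0,0],[75,0,0,0,0,0,0]]'
python3 -c "
from h import *
d=snap('wrist','pics/w16.png'); s=env.read_state(); print(s['ee_pos'])
cv2.imwrite('pics/z16.png',cv2.resize(d['image'][30:250,240:390,::-1],None,fx=2.7,fy=2.7,interpolation=cv2.INTER_CUBIC))"
```

```text
clock: 23.42
ee_pos: [0.6353, -0.0455, 0.2784]
ee_rot: [-3.141, 0.0, 0.004]
contact_force: [0.1, 0.3, 0.4]
opening: 0.787
[ 0.63543796 -0.04564325  0.27868673]
```

View pics/z16.png

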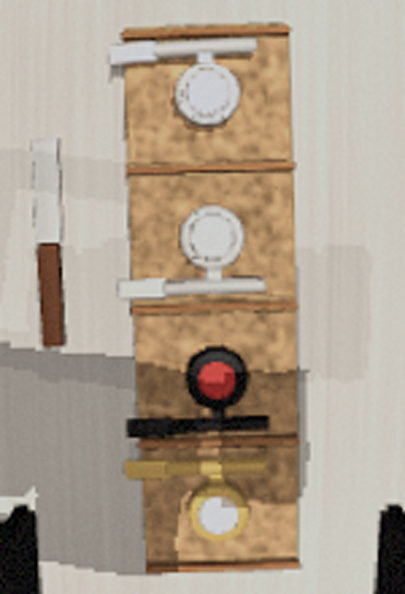

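Run:
```python
from h import *
np.set_printoptions(precision=4,suppress=True)
c,im=load("pics/w16.png")
g=lambda p:[[240+x/2.7-.3,30+y/2.7-.3] for x,y in p]
P=cast(c,g([(121,36),(288,29),(127,172),(294,165),(132,310),(298,303),(138,441),(300,438),(146,569),(298,565)]),.021)
M=(P[::2]+P[1::2])/2; B=(M[1:]+M[:-1])/2
C=cast(c,g([(209,93),(212,236),(216,378),(219,515)]),.034)
print(M,"\nbay",B,"\ncup-bay",(C-B)[:,:2]*1000)
```

```text
[[ 0.6324  0.1261  0.021 ]
 [ 0.6353  0.0562  0.021 ]
 [ 0.6375 -0.013   0.021 ]
 [ 0.6396 -0.0815  0.021 ]
 [ 0.6414 -0.1527  0.021 ]] 
bay [[ 0.6339  0.0911  0.021 ]
 [ 0.6364  0.0216  0.021 ]
 [ 0.6386 -0.0473  0.021 ]
 [ 0.6405 -0.1171  0.021 ]] 
cup-bay [[ 0.7638  0.6529]
 [-0.4118  0.511 ]
 [-0.6336  0.0949]
 [-0.9708 -0.9458]]
```

All four cups are within about 1.4 mm of their bay centres, so I'm handing in.

```bash
python3 -c "
from rig import env
print(env.close_job())"
```

```text
the job is handed in; nothing more can be done
None
```

All four keys are on the wooden rack in reverse order, and the job is handed in at about 23.5 s of the 88 s allowed. From the rightmost bay to the leftmost they are pearl, black, right-hand nickel and left-hand nickel. Each key was gripped on its cup, lowered to its bay floor and released there, pad side down.

My last wrist view, from above the rack, put every cup within about 1.4 mm of its bay centre, and the keys looked square and clear of the ridges. The earlier wide views showed the blue rack empty and the pink look-alikes and other items undisturbed. The gripper was well clear of everything at hand-in.

No check failed. TCP readings taken just after a move differed from settled ones by 1–3 mm, so I aligned the placements against the ridges seen in the wrist image instead.

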